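# Swap the setting gauge for a raw block in the milling fixture

## Task

One of the two nests of the fixture holds a finished brass part; the other still has the orange setting gauge standing in it: first clear the gauge away, setting it upright and wholly on the green mat. Then take the plain silver block out of the blue cradle and load it into the nest that has come free, flat on the middle of the dark pad between the two end stops; the cradle lets it be held only by its ends and the nest only by its long sides, so put it down on the way (the grey pad is free for this) and take it again the other way. Lower the gauge and the block right down onto their places before letting go, do not drop them, and leave the finished part and everything else where they are.

Things in the scene. Friction and masses are not known exactly. Their poses are not given: they have to be found in the camera images.
- block: plain silver aluminium block, 60 (its x) x 38 (y) x 36 mm high (z), 0.13-0.23 kg; origin at the centre of its underside. Starts in the blue cradle, its x along the cradle's x. Either way round will do
- gauge: orange plastic setting gauge, 0.1 kg, an upside-down T seen from the side: foot 60 (x) x 38 (y) x 22 mm high, and on its middle a step 34 (x) x 38 (y), top at 36 mm; origin at the centre of its underside. Starts in one of the two nests, its x along the fixture's x; grip it across y (38 mm)
- finished: finished brass part with a dark pocket on top, 60 (x) x 38 (y) x 36 mm, loose in the other nest; origin at the centre of its underside. Must stay
- fixture: fixed champagne-coloured machined plate 130 (x) x 220 (y) x 12 mm high with two nests side by side along its y, 110 mm apart; origin at the centre of its underside, on the bench; its x points away from the robot
- nest_left (a point): middle of the floor of the nest on the fixture's +y side (12 mm above the bench), axes as the fixture's; marked by a flush dark pad 62 (x) x 46 (y) mm. Dark steel end stops at its +x and -x ends: inner faces 67 mm apart, 44 mm wide in y, straight to 32 mm above the floor, then leaning out by 7 mm up to 45 mm. The y sides are open
- nest_right (a point): the same for the nest on the -y side
- cradle: fixed blue cradle: base 96 (x) x 66 (y) x 8 mm high, with cheeks along the block's long sides: 50 mm long in x, 8 mm thick, inner faces 46 mm apart in y, tops 44 mm above the bench; open at the x ends. Origin at the centre of its underside; the block stands on the base (8 mm up). On the left or on the right
- mat: fixed green mat 110 (x) x 90 (y) x 3 mm, where the gauge belongs; origin at the centre of its underside. On the side where the cradle is not
- pad: fixed grey pad 100 (x) x 80 (y) x 3 mm between robot and fixture, kept free as a place to put the block down; origin at the centre of its underside
- bottle: white bottle with a blue cap, 64 mm diameter, 160 mm high, bystander; origin under its centre
- jar: amber jar with a black cap, 68 mm diameter, 85 mm high, bystander; origin under its centre
- driver: red-handled screwdriver lying along its x, 130 mm long, up to 30 mm high, bystander; origin under its middle
- dish: small black dish with pins, 60 (x) x 56 (y) x 22 mm high, bystander; origin under its centre
- spacer: upright steel spacer, 26 mm diameter, 50 mm high, bystander beside the fixture; origin under its centre
- knob: yellow clamping knob standing up, 32 mm diameter, 34 mm high, bystander on the fixture's other side; origin under its centre

How it is judged:
By the outcome, as a careful person would: the job done as asked, in the order asked, and still so for the second after the job is handed in, with the robot touching nothing.
It also fails if it takes over 72 s, if anything falls off the work surface, if the arm or the gripper's body presses on something with over 40 N, if the wrist force passes 120 N, or if a joint passes its speed limit or range.

## Robot

A 6-joint arm with a two-finger parallel gripper is mounted at the origin on the work surface. World frame = base frame: x ahead of the robot, y to its left, z up, the work surface at z = 0. Lengths are in m, angles in degrees, forces in N, time in s.
With the tool pointing down it reaches from about 0.4 to 0.825 m from the base axis. Payload 7 kg.
Tool frame: the origin (TCP) lies midway between the tips of the shut fingers; the grasp point (between the pads) lies 19 mm behind it; z points along the fingers, y is the line along which they close (so a half turn about z gives the same grasp; the last joint's range is limited). The gripper opens to 88 mm and grips with 3 to 60 N. Pads are 19 mm wide; open, the fingers measure 130 mm over their backs; the gripper's body (78 mm by 193 mm) begins 47 mm behind the grasp point.
Start: joints at [81.767, 20.546, 0.682, 0, -70.136, -16.507], TCP at [0.282, 0.613, 0.227] pointing down, gripper open.
Joint ranges: [-176.03, 176.03], [-82.01, 121.73], [-58.28, 71.71], [-173.87, 95.51], [-174.79, -0.11], [-173.66, 173.66]. Speed limits (degrees/s): [136.94, 136.94, 172.46, 180, 180, 180].

## Interface

Orientations are given as [roll, pitch, yaw] about the fixed x, y, z axes, in that order (R = Rz(yaw) Ry(pitch) Rx(roll)).
In Python, from plant import get_state, optics, order gives the robot as it stands. The module is installed in compiled form; this text tells all that it offers.
- The arm moves only by the tool send_rows, never from a script. Its argument "moves" is a list of rows, each an object with "slide": the shift along the tool's x, y, z as a fraction of full scale, a list of three; "turn": the turn about the tool's z as a fraction of full scale; "gripper": the opening, from 0 (shut) to 1 (fully open). A call has exactly 5 rows; each row is the pose to reach, as a shift and turn from the pose commanded when the call began, along the tool's axes at that moment; what a row does not reach only later rows make up. Full scale, the value 1, is 150 mm for a shift and 90 degrees for a turn. A row lasts 1/12 s, in which the tool goes at most 41.7 mm and 7.16 degrees, less where a joint would pass 70% of its speed; a pose out of reach is approached as far as the arm can. A call with a number of a shift or a turn outside -1 to 1 is refused whole. A call with a gripper value outside its range is refused whole. The fingers move at their own pace and stop on an object; "newtons" is the grip in N (left out, the last holds). Time passes only in rows, so rows that repeat a pose let the fingers close, or fill a call up. It gives the time, the measured TCP pose, the force, the opening and the grip force at its end, in the units of the state.
- get_state(): the state, without advancing time (a new reading comes with each control period).
- optics.capture(name): name is "side" or "top"; returns a dict with "img" (420x560x3 uint8, red, green, blue), "intrinsics" (3x3 intrinsics, pixels), "origin" and "attitude" of the camera in the world. Camera axes: x right, y down, z forward; pixel columns grow to the right and rows downward; lengths in m; the calibration is good to about 2 mm. A picture is of the moment at which its call begins. There is no depth.
- order.close_job(): hands the job in; it is judged then, once.
Trained networks look in the newest picture that a camera, given by its name, has taken for a name from the list of things; names that differ only in an ending like _2 or _b are one class to them, and where a whole thing is asked for, a point or a joint stands for the part that bears it (a point fixed in the world has none). Each returns a list of dicts, best first, with "p" (0 to 1); they miss things now and then, are a little off and sometimes report something else, mostly with a low value. They report only what shows in the picture. A call takes as long as a camera call.
- optics.look_for(camera, name): "location" ([x, y, z] in m, in world coordinates, good to about 4 mm: the middle of the surface that is visible of it).
The state is a dict: "time_s": time; "joints": joint angles; "qd": joint speeds; "joint_torque": joint torques, N m; "tcp_pos": TCP position; "eef_rot": TCP orientation; "contact_force": force on the tool from outside, world axes, zero at the start; "moment": the same for the moment, N m; "gripper_width": finger opening in m; "gripper_force": force on a finger pad.
Only numpy, scipy, OpenCV 4.12 (cv2) and the standard library are available. Lean on these libraries where they do the work, as an engineer would, in place of code of your own. Each camera call takes 0.05 s, during which the arm holds its last target. There are 200 camera calls.

## Working session

There is one attempt and no reset: what is moved stays moved. The work goes in short steps, Python scripts to look and compute and a tool call to move; the robot and the scene stay as the last step left them, time stands still between calls to the robot, and variables do not carry over. Pictures are saved under pics/ and viewed, at most 10 in all, crops included, and the job is handed in when it is done.

Besides the shell and the picture viewer there is one more tool, called after ">>>" as name(argument=value, ...), one argument or row to a line, values as JSON. send_rows: Moves the arm, as the interface text tells. Shift numbers are shares of 150 mm and turn numbers shares of 90 degrees, none past 1 either way. Its arguments: {"type":"object","properties":{"moves":{"type":"array"},"newtons":{"type":"number"}},"required":["moves"]}

```bash
mkdir -p pics; ls; cat > h.py <<'E'
import numpy as np, cv2, json
from plant import get_state, optics, order
def cap(n,f=None):
    c=optics.capture(n)
    if f: cv2.imwrite('pics/'+f,c['img'][:,:,::-1])
    return c
E
python3 - <<'E'
from h import *
s=get_state(); print({k:np.round(v,3).tolist() for k,v in s.items()})
for n in('side','top'):
    c=cap(n,n+'1.png'); print(n,c['intrinsics'],c['origin'],c['attitude'])
    for t in 'block gauge finished fixture nest_left nest_right cradle mat pad bottle jar driver dish spacer knob'.split():
        print(t,[(round(d['p'],2),np.round(d['location'],3).tolist()) for d in optics.look_for(n,t)[:2]])
E
```

```text
pics
{'time_s': 0.0, 'joints': [81.766, 20.59, 0.635, -0.021, -70.136, -16.508], 'qd': [-0.01, 0.06, 0.093, -0.037, 0.013, -0.102], 'joint_torque': [0.001, -58.272, 29.306, 6.998, 0.007, -0.0], 'tcp_pos': [0.282, 0.613, 0.226], 'eef_rot': [179.907, -0.007, -24.749], 'contact_force': [0.239, 0.228, -0.106], 'moment': [-0.082, 0.016, 0.02], 'gripper_force': 0.0, 'gripper_width': 0.088}
side [[415.17291178   0.         285.30917409]
 [  0.         415.17291178 206.32103179]
 [  0.           0.           1.        ]] [ 0.27711183 -0.49567373  0.64948307] [-135.98666755   -0.78537565  -30.49319177]
block [(0.63, [0.474, -0.311, 0.048])]
gauge [(0.82, [0.654, -0.051, 0.04]), (0.17, [0.68, 0.265, 0.057])]
finished [(0.56, [0.596, -0.206, 0.028]), (0.49, [0.418, -0.139, 0.021])]
fixture [(0.57, [0.642, -0.008, 0.01]), (0.4, [0.436, 0.136, 0.007])]
nest_left [(0.81, [0.638, -0.01, 0.011])]
nest_right [(0.93, [0.64, -0.01, 0.014])]
cradle [(0.59, [0.454, -0.323, 0.006])]
mat [(0.63, [0.476, 0.282, -0.001])]
pad [(0.88, [0.448, 0.002, 0.004]), (0.21, [0.672, -0.286, 0.099])]
bottle [(0.63, [0.6
[... 486 characters left out ...]
.43876904  -90.05866718]
block [(0.67, [0.477, -0.303, 0.041]), (0.3, [0.662, -0.038, 0.05])]
gauge [(0.92, [0.662, -0.04, 0.052])]
finished []
fixture [(0.7, [0.663, 0.016, 0.014])]
nest_left [(0.66, [0.659, 0.014, 0.01])]
nest_right [(0.6, [0.664, 0.02, 0.006]), (0.52, [0.422, -0.131, 0.02])]
cradle [(0.82, [0.477, -0.294, 0.006]), (0.65, [0.598, 0.196, 0.051])]
mat [(0.86, [0.483, 0.285, 0.002])]
pad [(0.97, [0.454, 0.005, 0.0])]
bottle [(0.64, [0.688, -0.268, 0.11]), (0.48, [0.599, -0.197, 0.033])]
jar []
driver [(0.55, [0.422, -0.131, 0.023]), (0.33, [0.434, 0.139, -0.005])]
dish [(0.94, [0.431, 0.141, -0.001])]
spacer [(0.69, [0.595, 0.195, 0.048])]
knob [(0.65, [0.599, -0.196, 0.03])]
```

View pics/top1.png

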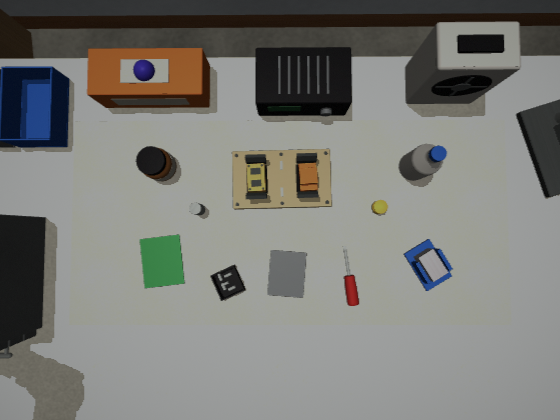

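View pics/side1.png

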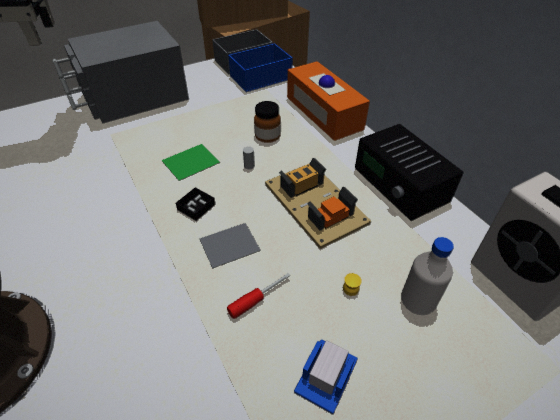

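The top view shows the gauge in the right nest (308,177), brass in the left nest (256,177), block in the cradle (433,265), mat (162,261) and pad (287,273). The side view agrees with this. Next I'll crop in and fit the colours.

```bash
cat >> h.py <<'E'
from scipy.spatial.transform import Rotation as Ro
def proj(c,P):
    R=Ro.from_euler('xyz',c['attitude'],degrees=True).as_matrix()
    q=(np.atleast_2d(P)-c['origin'])@R; K=c['intrinsics']
    return q[:,:2]/q[:,2:]*[K[0,0],K[1,1]]+[K[0,2],K[1,2]]
def back(c,uv,z):
    R=Ro.from_euler('xyz',c['attitude'],degrees=True).as_matrix(); K=c['intrinsics']
    uv=np.atleast_2d(uv); d=np.c_[(uv[:,0]-K[0,2])/K[0,0],(uv[:,1]-K[1,2])/K[1,1],np.ones(len(uv))]@R.T
    o=np.array(c['origin']); return o+d*((z-o[2])/d[:,2])[:,None]
def crop(c,p,h=35,s=6):
    u,v=np.round(proj(c,p)[0]).astype(int); return cv2.resize(c['img'][v-h:v+h,u-h:u+h,::-1],None,fx=s,fy=s,interpolation=cv2.INTER_NEAREST)
E
python3 - <<'E'
from h import *
t=cap('top');s=cap('side')
m=[np.hstack([crop(c,p,h,k) for p,h,k in(((.66,.0,.02),47,4),((.475,-.3,.02),47,4))]) for c in(t,s)]
m=np.vstack([cv2.resize(x,None,fx=.99*1,fy=.79) for x in m]); print(m.shape); cv2.imwrite('pics/crop1.png',m)
E
```

```text
(594, 744, 3)
```

View pics/crop1.png

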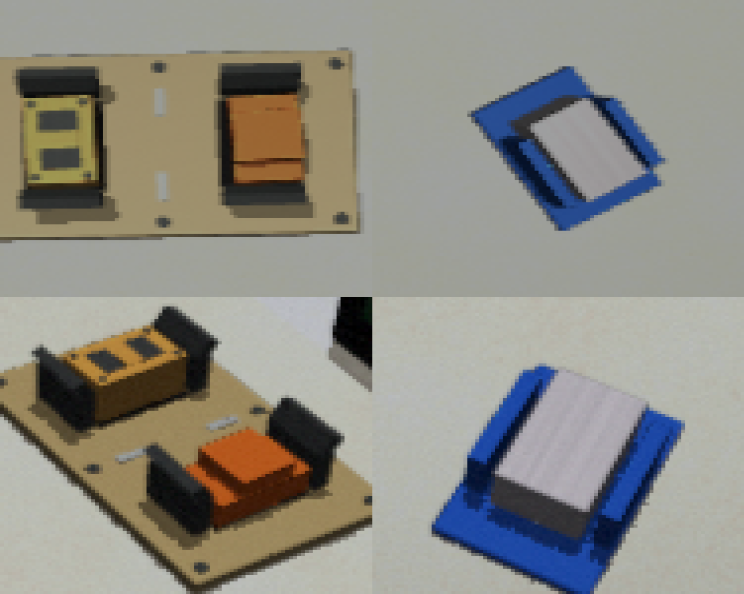

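Crops: the block top stands level with the cheek tops, and its ends stick out past them. The gauge sits between the end stops. Now silhouette fits.

```bash
cat >> h.py <<'E'
from scipy.optimize import minimize
S=4
def box(x,y,z0,z1,cx=0,cy=0): return np.array([[cx+a*x/2,cy+b*y/2,z] for a in(-1,1) for b in(-1,1) for z in(z0,z1)])/1e3
def world(P,p): return P@Ro.from_euler('z',p[3],degrees=True).as_matrix().T+p[:3]
def render(c,hulls,p,shape,minus=[]):
    m=np.zeros(shape,np.uint8)
    for L,v,q in ([(h,1,p) for h in hulls]+[(h,0,q) for h,q in minus]):
        uv=(proj(c,world(L,q))+.5)*S
        cv2.fillConvexPoly(m,cv2.convexHull(np.round(uv*16).astype(np.int32)),v,shift=4)
    return m
def mask(c,lo,hi,near,r,hull=True):
    hsv=cv2.cvtColor(c['img'],cv2.COLOR_RGB2HSV); m=cv2.inRange(hsv,lo,hi)
    u,v=proj(c,near)[0]; k=np.zeros_like(m); cv2.circle(k,(int(u),int(v)),r,255,-1); m&=k
    n,l,st,_=cv2.connectedComponentsWithStats(m); b=1+np.argmax(st[1:,4]); m=(l==b).astype(np.uint8)
    if hull:
        h=cv2.convexHull(cv2.findNonZero(m)); 
    M=cv2.resize(m*255,None,fx=S,fy=S,interpolation=cv2.INTER_LINEAR)>127
    if hull:
        g=np.zeros(M.shape,np.uint8); cv2.fillConvexPoly(g,cv2.convexHull(cv2.findNonZero(M.astype(np.uint8))),1); M=g>0
    return M
def fit(views,masks,hulls,p0,fz=True,minus=[]):
    def cost(x):
        p=[x[0]/1e3,x[1]/1e3,p0[2] if fz else x[3]/1e3,x[2]]; e=0
        for c,M in zip(views,masks):
            R=render(c,hulls,p,M.shape,minus)>0; e+=1-(R&M).sum()/(R|M).sum()
        return e/len(views)
    x=np.array([p0[0]*1e3,p0[1]*1e3,p0[3]]+([] if fz else [p0[2]*1e3]))
    for _ in range(2):
        n=len(x); r=minimize(cost,x,method='Nelder-Mead',options=dict(initial_simplex=np.vstack([x]+[x+6*np.eye(n)[i] for i in range(n)]),xatol=.05,fatol=1e-5)); x=r.x
    return np.round(x,1).tolist(),round(1-r.fun,3)
E
cat > meas.py <<'E'
from h import *
t=cap('top');s=cap('side')
T=dict(mat=((50,110,40),(75,255,255),(.48,.285,0),45,[box(110,90,0,3)],(.48,.285,0,0)),
 pad=((0,0,60),(179,40,142),(.452,.003,0),42,[box(100,80,0,3)],(.452,.003,0,0)),
 fixture=((8,60,90),(30,140,255),(.66,.015,.01),80,[box(130,220,0,12)],(.66,.015,0,0)),
 cradle=((105,120,30),(125,255,255),(.475,-.3,.01),55,[np.vstack([box(96,66,0,8),box(50,62,8,44)])],(.475,-.3,0,-60 if 0 else 35)),
 block=((0,0,150),(179,40,255),(.477,-.303,.044),22,[box(60,38,0,0)],(.477,-.303,.044,35)))
for k,(lo,hi,near,r,h,p0) in T.items():
    v=[t,s]
    try:
        m=[mask(c,lo,hi,near,r) for c in v]
        fz=k!='block'
        for a in ([0],[1],[0,1]): print(k,a,fit([v[i] for i in a],[m[i] for i in a],h,p0,fz or len(a)==1))
    except Exception as e: print(k,e)
for n,p in(('pad',(.452,.003,0)),('plate',(.66,.015,.012)),('block',(.477,-.303,.044)),('bench',(.36,-.05,0)),('gauge',(.66,-.04,.048))):
    print(n,[cv2.cvtColor(c['img'],cv2.COLOR_RGB2HSV)[tuple(np.round(proj(c,p)[0]).astype(int)[::-1])].tolist() for c in(t,s)])
E
python3 meas.py
```

```text
mat [0] ([482.1, 282.9, 6.9], np.float64(0.979))
mat [1] ([479.5, 284.9, 7.1], np.float64(0.96))
mat [0, 1] ([481.6, 283.3, 6.9], np.float64(0.958))
pad [0] ([454.4, 3.3, -4.6], np.float64(0.933))
pad [1] ([452.3, 4.1, -3.7], np.float64(0.961))
pad [0, 1] ([453.2, 4.2, -4.4], np.float64(0.944))
fixture [0] ([666.5, 14.7, 1.4], np.float64(0.994))
fixture [1] ([668.7, 21.9, 1.8], np.float64(0.875))
fixture [0, 1] ([666.7, 14.6, 1.4], np.float64(0.926))
cradle [0] ([474.4, -308.6, 31.9], np.float64(0.958))
cradle [1] ([472.7, -306.9, 31.1], np.float64(0.98))
cradle [0, 1] ([472.9, -307.0, 30.9], np.float64(0.956))
block [0] ([477.1, -306.9, 31.6], np.float64(0.917))
block [1] ([477.4, -302.1, 34.9], np.float64(0.832))
block [0, 1] ([476.4, -304.7, 30.7, 50.5], np.float64(0.87))
pad [[90, 5, 107], [98, 21, 98]]
plate [[21, 81, 158], [20, 102, 157]]
block [[165, 3, 157], [135, 9, 176]]
bench [[37, 14, 160], [27, 15, 186]]
gauge [[15, 171, 155], [11, 218, 180]]
```

```bash
cat > meas2.py <<'E'
from h import *
t=cap('top');s=cap('side');v=[t,s]
def run(n,m,h,p0,fz=True,minus=[]):
    for a in ([0],[1],[0,1]): print(n,a,fit([v[i] for i in a],[m[i] for i in a],h,p0,fz or len(a)==1,minus),[int(m[i].sum()/16) for i in a])
run('block',[mask(c,(110,0,lo),(179,60,255),(.477,-.303,.044),30) for c,lo in((t,140),(s,140))],[box(60,38,0,0)],(.477,-.305,.044,32),False)
run('fixture',[mask(c,(15,60,60),(24,130,255),(.66,.015,.01),r) for c,r in((t,80),(s,85))],[box(130,220,0,12)],(.6665,.0146,0,1.4))
f=(.6665,.0146,0,1.4)
st=[np.vstack([box(1,44,12,44,-34,-55),box(1,44,57,57,-40.5,-55)])]
g=[mask(c,(3,150,40),(17,255,255),(.664,-.04,.03),22,False) for c in v]
run('gauge',g,[box(60,38,0,22),box(34,38,22,36)],(.666,-.04,.012,1.4),False,[(q,f) for q in st])
run('gauge',g,[box(60,38,0,22),box(34,38,22,36)],(.666,-.04,.012,1.4),True,[(q,f) for q in st])
b=[mask(c,lo,hi,(.664,.07,.03),24,False) for c,lo,hi in((t,(22,130,40),(35,255,255)),(s,(14,150,20),(30,255,255)))]
for c,m,n in zip(v,g,('t','s')):
    print(n,(np.argwhere(m).min(0)/4),(np.argwhere(m).max(0)/4))
E
python3 meas2.py
```

```text
block [0] ([476.5, -306.9, 33.4], np.float64(0.925)) [479]
block [1] ([474.4, -305.7, 31.7], np.float64(0.976)) [989]
block [0, 1] ([475.1, -306.5, 32.7, 44.6], np.float64(0.924)) [479, 989]
fixture [0] ([666.3, 14.7, 1.3], np.float64(0.995)) [5773]
fixture [1] ([664.7, 21.9, 1.5], np.float64(0.895)) [4209]
fixture [0, 1] ([666.1, 14.7, 1.4], np.float64(0.934)) [5773, 4209]
gauge [0] ([667.2, -42.9, 4.2], np.float64(0.943)) [502]
gauge [1] ([666.4, -41.0, 3.8], np.float64(0.919)) [603]
gauge [0, 1] ([665.9, -42.7, 4.7, 13.8], np.float64(0.922)) [502, 603]
gauge [0] ([667.2, -42.9, 4.2], np.float64(0.943)) [502]
gauge [1] ([666.4, -41.0, 3.8], np.float64(0.919)) [603]
gauge [0, 1] ([666.6, -42.2, 4.4], np.float64(0.915)) [502, 603]
t [162. 298.] [190.75 317.75]
s [196. 318.] [227.75 349.75]
```

```bash
cat > plan.py <<'E'
# usage: plan.py n:x,y,z,yaw ...  (mm, deg) -> per-call total shift/turn fractions, n calls per waypoint
import sys; from h import *
s=get_state(); p=np.array(s['tcp_pos'])*1e3; yaw=s['eef_rot'][2]
print('t',s['time_s'],np.round(p,1),s['eef_rot'],s['gripper_width'],s['gripper_force'],np.round(s['contact_force'],1),np.round(s['joints'],0))
for a in sys.argv[1:]:
    n,q=a.split(':'); q=[float(v) for v in q.split(',')]
    for i in range(int(n)):
        k=int(n)-i; d=(np.array(q[:3])-p)/k; dy=((q[3]-yaw+180)%360-180)/k
        c,si=np.cos(np.radians(yaw)),np.sin(np.radians(yaw))
        print(a,np.round([(c*d[0]+si*d[1])/150,(si*d[0]-c*d[1])/150,-d[2]/150],4),'turn',round(-dy/90,4)); p=p+d; yaw+=dy
E
python3 plan.py 5:666.8,-42,150,4 1:666.8,-42,16,4
```

```text
t 1.9 [282.5 613.  226.6] [-1.79998942e+02 -1.06724911e-04 -2.47368410e+01] 0.08764332602456425 0.0 [-0.9 -0.5  0.1] [ 82.  21.   1.   0. -70. -17.]
5:666.8,-42,150,4 [0.8309 0.5788 0.1021] turn -0.0639
5:666.8,-42,150,4 [0.7687 0.6591 0.1021] turn -0.0639
5:666.8,-42,150,4 [0.6989 0.7328 0.1021] turn -0.0639
5:666.8,-42,150,4 [0.622  0.7991 0.1021] turn -0.0639
5:666.8,-42,150,4 [0.5388 0.8573 0.1021] turn -0.0639
1:666.8,-42,16,4 [0.     0.     0.8933] turn -0.0
```

>>> send_rows(
  moves=[
    {"slide": [0.12,0.08,0.02],"turn": -0.01,"gripper": 1},
    {"slide": [0.3,0.2,0.04],"turn": -0.025,"gripper": 1},
    {"slide": [0.48,0.33,0.06],"turn": -0.04,"gripper": 1},
    {"slide": [0.66,0.46,0.08],"turn": -0.05,"gripper": 1},
    {"slide": [0.83,0.58,0.1],"turn": -0.064,"gripper": 1},
  ],
)

```text
time_s: 2.32
tcp_pos: [0.3596, 0.4804, 0.2115]
eef_rot: [-180.0, -0.0, -18.9]
contact_force: [0.1, 0.3, -0.3]
gripper_width: 0.0879
gripper_force: 0.0
```

>>> send_rows(
  moves=[
    {"slide": [0.15,0.13,0.02],"turn": -0.01,"gripper": 1},
    {"slide": [0.31,0.26,0.04],"turn": -0.025,"gripper": 1},
    {"slide": [0.46,0.4,0.06],"turn": -0.04,"gripper": 1},
    {"slide": [0.62,0.53,0.08],"turn": -0.05,"gripper": 1},
    {"slide": [0.77,0.66,0.1],"turn": -0.064,"gripper": 1},
  ],
)

```text
time_s: 2.73
tcp_pos: [0.4368, 0.3494, 0.1967]
eef_rot: [-180.0, -0.0, -13.2]
contact_force: [1.0, 0.3, 0.1]
gripper_width: 0.0877
gripper_force: 0.0
```

>>> send_rows(
  moves=[
    {"slide": [0.14,0.15,0.02],"turn": -0.01,"gripper": 1},
    {"slide": [0.28,0.29,0.04],"turn": -0.025,"gripper": 1},
    {"slide": [0.42,0.44,0.06],"turn": -0.04,"gripper": 1},
    {"slide": [0.56,0.59,0.08],"turn": -0.05,"gripper": 1},
    {"slide": [0.7,0.73,0.1],"turn": -0.064,"gripper": 1},
  ],
)

```text
time_s: 3.15
tcp_pos: [0.5139, 0.2187, 0.1817]
eef_rot: [-180.0, -0.0, -7.4]
contact_force: [-0.3, -0.2, 0.4]
gripper_width: 0.0877
gripper_force: 0.0
```

>>> send_rows(
  moves=[
    {"slide": [0.12,0.16,0.02],"turn": -0.01,"gripper": 1},
    {"slide": [0.25,0.32,0.04],"turn": -0.025,"gripper": 1},
    {"slide": [0.37,0.48,0.06],"turn": -0.04,"gripper": 1},
    {"slide": [0.5,0.64,0.08],"turn": -0.05,"gripper": 1},
    {"slide": [0.62,0.8,0.1],"turn": -0.064,"gripper": 1},
  ],
)

```text
time_s: 3.57
tcp_pos: [0.5908, 0.0877, 0.1666]
eef_rot: [-180.0, -0.0, -1.6]
contact_force: [1.0, 0.9, 0.1]
gripper_width: 0.0876
gripper_force: 0.0
```

```bash
python3 plan.py 1:666.8,-42,150,4
```

```text
t 3.5667 [590.8  87.7 166.6] [-1.79991814e+02 -2.76225659e-02 -1.64933481e+00] 0.08758241058842149 0.0 [1.  0.9 0.1] [ 27.  16. -14.   0. -60.  61.]
1:666.8,-42,150,4 [0.5313 0.8495 0.1109] turn -0.0628
```

>>> send_rows(
  moves=[
    {"slide": [0.11,0.17,0.02],"turn": -0.01,"gripper": 1},
    {"slide": [0.22,0.35,0.04],"turn": -0.025,"gripper": 1},
    {"slide": [0.34,0.54,0.06],"turn": -0.04,"gripper": 1},
    {"slide": [0.45,0.72,0.08],"turn": -0.05,"gripper": 1},
    {"slide": [0.53,0.85,0.11],"turn": -0.063,"gripper": 1},
  ],
)

```text
time_s: 3.98
tcp_pos: [0.6669, -0.0431, 0.1501]
eef_rot: [180.0, -0.0, 4.0]
contact_force: [0.6, -0.2, -0.2]
gripper_width: 0.0875
gripper_force: 0.0
```

>>> send_rows(
  moves=[
    {"slide": [0,0,0.1],"turn": 0,"gripper": 1},
    {"slide": [0,0,0.25],"turn": 0,"gripper": 1},
    {"slide": [0,0,0.4],"turn": 0,"gripper": 1},
    {"slide": [0,0,0.5],"turn": 0,"gripper": 1},
    {"slide": [0,0,0.5],"turn": 0,"gripper": 1},
  ],
)

```text
time_s: 4.4
tcp_pos: [0.6633, -0.0412, 0.0712]
eef_rot: [180.0, 0.3, 3.9]
contact_force: [-0.3, -0.4, -0.4]
gripper_width: 0.0875
gripper_force: 0.0
```

```bash
python3 plan.py 1:666.8,-42,17,4; python3 - <<'E'
from h import *
t=cap('top');s=cap('side')
m=np.hstack([cv2.resize(crop(c,(.665,-.02,.03),49,4),(392,392)) for c in(t,s)]); cv2.imwrite('pics/crop2.png',m)
E
```

```text
t 4.4 [663.3 -41.2  71.2] [179.9911153    0.34433341   3.91774366] 0.08749284676418465 0.0 [-0.3 -0.4 -0.4] [ 13.  27. -11.  -0. -52.  81.]
1:666.8,-42,17,4 [0.0228 0.0071 0.3615] turn -0.0009
```

View pics/crop2.png

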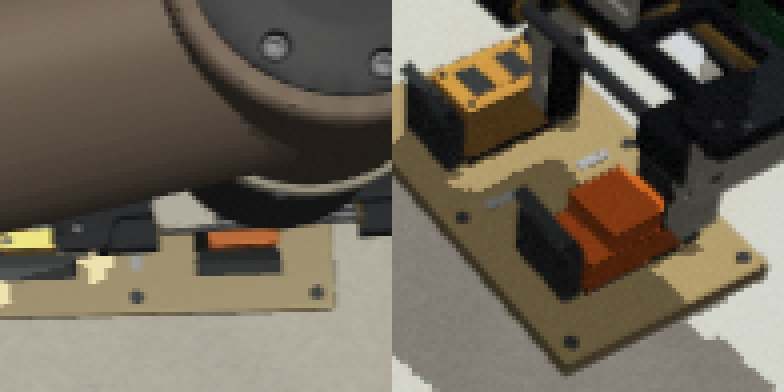

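Side crop: the fingers straddle the gauge (620,230), clear of the brass and the stops. Going down.

>>> send_rows(
  moves=[
    {"slide": [0,0,0.1],"turn": 0,"gripper": 1},
    {"slide": [0,0,0.2],"turn": 0,"gripper": 1},
    {"slide": [0,0,0.3],"turn": 0,"gripper": 1},
    {"slide": [0,0,0.37],"turn": 0,"gripper": 1},
    {"slide": [0,0,0.37],"turn": 0,"gripper": 1},
  ],
)

```text
time_s: 4.92
tcp_pos: [0.6651, -0.0407, 0.0186]
eef_rot: [180.0, 0.1, 4.0]
contact_force: [-1.7, 0.2, -0.2]
gripper_width: 0.0877
gripper_force: 0.0
```

>>> send_rows(
  moves=[
    {"slide": [0,0,0],"turn": 0,"gripper": 0.3},
    {"slide": [0,0,0],"turn": 0,"gripper": 0.3},
    {"slide": [0,0,0],"turn": 0,"gripper": 0.3},
    {"slide": [0,0,0],"turn": 0,"gripper": 0.3},
    {"slide": [0,0,0],"turn": 0,"gripper": 0.3},
  ],
  newtons=20,
)

```text
time_s: 5.33
tcp_pos: [0.6661, -0.0407, 0.0204]
eef_rot: [-180.0, -0.1, 4.0]
contact_force: [0.8, -0.1, -0.4]
gripper_width: 0.0596
gripper_force: 0.0
```

```bash
python3 plan.py 1:666.8,-42,137,4
```

```text
t 5.3333 [666.1 -40.7  20.4] [-1.79993647e+02 -6.76415999e-02  3.97403996e+00] 0.05958980251477301 0.0 [ 0.8 -0.1 -0.4] [ 13.  30. -13.   0. -46.  81.]
1:666.8,-42,137,4 [ 0.004   0.009  -0.7776] turn -0.0003
```

>>> send_rows(
  moves=[
    {"slide": [0,0.01,0.02],"turn": 0,"gripper": 0.2},
    {"slide": [0,0.01,0.02],"turn": 0,"gripper": 0.2},
    {"slide": [0,0.01,0.02],"turn": 0,"gripper": 0.2},
    {"slide": [0,0.01,0.02],"turn": 0,"gripper": 0.2},
    {"slide": [0,0.01,0.02],"turn": 0,"gripper": 0.2},
  ],
)

```text
time_s: 5.75
tcp_pos: [0.6656, -0.0423, 0.0164]
eef_rot: [-180.0, 0.0, 4.0]
contact_force: [0.3, 0.4, -0.7]
gripper_width: 0.0376
gripper_force: 20.0
```

>>> send_rows(
  moves=[
    {"slide": [0,0,0],"turn": 0,"gripper": 0.2},
    {"slide": [0,0,0],"turn": 0,"gripper": 0.2},
    {"slide": [0,0,0],"turn": 0,"gripper": 0.2},
    {"slide": [0,0,0],"turn": 0,"gripper": 0.2},
    {"slide": [0,0,0],"turn": 0,"gripper": 0.2},
  ],
)

```text
time_s: 6.17
tcp_pos: [0.6658, -0.0423, 0.0166]
eef_rot: [180.0, 0.0, 4.0]
contact_force: [0.4, 0.4, -0.9]
gripper_width: 0.0378
gripper_force: 20.0
```

>>> send_rows(
  moves=[
    {"slide": [0,0,-0.1],"turn": 0,"gripper": 0.2},
    {"slide": [0,0,-0.25],"turn": 0,"gripper": 0.2},
    {"slide": [0,0,-0.45],"turn": 0,"gripper": 0.2},
    {"slide": [0,0,-0.65],"turn": 0,"gripper": 0.2},
    {"slide": [0,0,-0.75],"turn": 0,"gripper": 0.2},
  ],
)

```text
time_s: 6.58
tcp_pos: [0.6674, -0.0423, 0.1332]
eef_rot: [180.0, -0.3, 4.0]
contact_force: [1.6, -0.0, -0.9]
gripper_width: 0.0378
gripper_force: 20.0
```

```bash
python3 plan.py 3:480.8,283.9,129,7 1:480.8,283.9,20,7
```

```text
t 6.5833 [667.4 -42.3 133.2] [179.98277863  -0.26173906   4.00558213] 0.03784964425520567 20.000135153532028 [ 1.6 -0.  -0.9] [ 13.  24.  -7.   0. -59.  81.]
3:480.8,283.9,129,7 [-0.363  -0.752   0.0094] turn -0.0111
3:480.8,283.9,129,7 [-0.3499 -0.7582  0.0094] turn -0.0111
3:480.8,283.9,129,7 [-0.3366 -0.7642  0.0094] turn -0.0111
1:480.8,283.9,20,7 [0.     0.     0.7267] turn -0.0
```

>>> send_rows(
  moves=[
    {"slide": [-0.05,-0.1,0],"turn": 0,"gripper": 0.2},
    {"slide": [-0.12,-0.25,0],"turn": -0.003,"gripper": 0.2},
    {"slide": [-0.2,-0.42,0],"turn": -0.006,"gripper": 0.2},
    {"slide": [-0.28,-0.59,0],"turn": -0.01,"gripper": 0.2},
    {"slide": [-0.36,-0.75,0],"turn": -0.011,"gripper": 0.2},
  ],
)

```text
time_s: 7.0
tcp_pos: [0.6034, 0.0672, 0.1291]
eef_rot: [-180.0, -0.0, 5.0]
contact_force: [-0.1, 1.1, -0.7]
gripper_width: 0.0375
gripper_force: 20.0
```

>>> send_rows(
  moves=[
    {"slide": [-0.07,-0.15,0],"turn": 0,"gripper": 0.2},
    {"slide": [-0.14,-0.3,0],"turn": -0.003,"gripper": 0.2},
    {"slide": [-0.21,-0.46,0],"turn": -0.006,"gripper": 0.2},
    {"slide": [-0.28,-0.61,0],"turn": -0.01,"gripper": 0.2},
    {"slide": [-0.35,-0.76,0],"turn": -0.011,"gripper": 0.2},
  ],
)

```text
time_s: 7.42
tcp_pos: [0.5412, 0.1763, 0.1292]
eef_rot: [-180.0, -0.0, 6.0]
contact_force: [-0.3, -0.0, -0.8]
gripper_width: 0.0378
gripper_force: 20.0
```

>>> send_rows(
  moves=[
    {"slide": [-0.07,-0.16,0],"turn": 0,"gripper": 0.2},
    {"slide": [-0.15,-0.34,0.1],"turn": -0.003,"gripper": 0.2},
    {"slide": [-0.23,-0.53,0.2],"turn": -0.006,"gripper": 0.2},
    {"slide": [-0.3,-0.68,0.3],"turn": -0.01,"gripper": 0.2},
    {"slide": [-0.34,-0.76,0.4],"turn": -0.011,"gripper": 0.2},
  ],
)

```text
time_s: 7.83
tcp_pos: [0.4784, 0.2857, 0.0689]
eef_rot: [-179.9, -0.1, 7.1]
contact_force: [-0.0, 0.5, -0.1]
gripper_width: 0.0377
gripper_force: 20.0
```

>>> send_rows(
  moves=[
    {"slide": [0,0,0.05],"turn": 0,"gripper": 0.2},
    {"slide": [0,0,0.15],"turn": 0,"gripper": 0.2},
    {"slide": [0,0,0.22],"turn": 0,"gripper": 0.2},
    {"slide": [0,0,0.28],"turn": 0,"gripper": 0.2},
    {"slide": [0,0,0.28],"turn": 0,"gripper": 0.2},
  ],
)

```text
time_s: 8.25
tcp_pos: [0.4789, 0.282, 0.0253]
eef_rot: [179.9, 0.1, 6.9]
contact_force: [-0.2, -0.7, -1.3]
gripper_width: 0.038
gripper_force: 20.0
```

```bash
python3 plan.py 1:480.8,283.9,7.6,7
```

```text
t 8.25 [478.9 282.   25.3] [1.79894750e+02 1.31634446e-01 6.87763439e+00] 0.037964456148255554 19.999960362911224 [-0.2 -0.7 -1.3] [ 51.  22. -28.  -0. -40.  46.]
1:480.8,283.9,7.6,7 [ 0.0144 -0.0108  0.1182] turn -0.0014
```

>>> send_rows(
  moves=[
    {"slide": [0,0,0.04],"turn": 0,"gripper": 0.2},
    {"slide": [0,0,0.08],"turn": 0,"gripper": 0.2},
    {"slide": [0,0,0.1],"turn": 0,"gripper": 0.2},
    {"slide": [0,0,0.11],"turn": 0,"gripper": 0.2},
    {"slide": [0,0,0.11],"turn": 0,"gripper": 0.2},
  ],
)

```text
time_s: 8.67
tcp_pos: [0.4794, 0.2832, 0.0103]
eef_rot: [180.0, 0.0, 6.9]
contact_force: [-0.5, -0.2, -1.4]
gripper_width: 0.0378
gripper_force: 20.0
```

>>> send_rows(
  moves=[
    {"slide": [0,0,0.003],"turn": 0,"gripper": 0.2},
    {"slide": [0,0,0.006],"turn": 0,"gripper": 0.2},
    {"slide": [0,0,0.006],"turn": 0,"gripper": 0.2},
    {"slide": [0,0,0.006],"turn": 0,"gripper": 0.2},
    {"slide": [0,0,0.006],"turn": 0,"gripper": 0.2},
  ],
)

```text
time_s: 9.08
tcp_pos: [0.4795, 0.2835, 0.0098]
eef_rot: [-180.0, -0.0, 6.9]
contact_force: [0.4, 0.4, -1.3]
gripper_width: 0.0378
gripper_force: 20.0
```

>>> send_rows(
  moves=[
    {"slide": [0,0,0.004],"turn": 0,"gripper": 0.2},
    {"slide": [0,0,0.008],"turn": 0,"gripper": 0.2},
    {"slide": [0,0,0.012],"turn": 0,"gripper": 0.2},
    {"slide": [0,0,0.012],"turn": 0,"gripper": 0.2},
    {"slide": [0,0,0.012],"turn": 0,"gripper": 0.2},
  ],
)

```text
time_s: 9.5
tcp_pos: [0.4794, 0.2833, 0.0078]
eef_rot: [180.0, 0.0, 6.9]
contact_force: [0.3, 0.1, -0.9]
gripper_width: 0.038
gripper_force: 20.0
```

>>> send_rows(
  moves=[
    {"slide": [0,0,0.003],"turn": 0,"gripper": 0.2},
    {"slide": [0,0,0.006],"turn": 0,"gripper": 0.2},
    {"slide": [0,0,0.006],"turn": 0,"gripper": 0.2},
    {"slide": [0,0,0.006],"turn": 0,"gripper": 0.2},
    {"slide": [0,0,0.006],"turn": 0,"gripper": 0.2},
  ],
)

```text
time_s: 9.92
tcp_pos: [0.4795, 0.2834, 0.0073]
eef_rot: [-180.0, -0.0, 6.9]
contact_force: [-1.4, -0.4, 5.3]
gripper_width: 0.0378
gripper_force: 20.0
```

Contact at +5 N, so the gauge is seated. Release and lift.

>>> send_rows(
  moves=[
    {"slide": [0,0,0],"turn": 0,"gripper": 0.5},
    {"slide": [0,0,0],"turn": 0,"gripper": 0.6},
    {"slide": [0,0,0],"turn": 0,"gripper": 0.7},
    {"slide": [0,0,0],"turn": 0,"gripper": 0.8},
    {"slide": [0,0,0],"turn": 0,"gripper": 0.8},
  ],
)

```text
time_s: 10.33
tcp_pos: [0.4794, 0.2833, 0.0068]
eef_rot: [180.0, 0.0, 6.9]
contact_force: [-0.5, -0.1, 0.4]
gripper_width: 0.0647
gripper_force: 0.0
```

>>> send_rows(
  moves=[
    {"slide": [0,0,-0.05],"turn": 0,"gripper": 1},
    {"slide": [0,0,-0.15],"turn": 0,"gripper": 1},
    {"slide": [0,0,-0.35],"turn": 0,"gripper": 1},
    {"slide": [0,0,-0.6],"turn": 0,"gripper": 1},
    {"slide": [0,0,-0.8],"turn": 0,"gripper": 1},
  ],
)

```text
time_s: 10.75
tcp_pos: [0.4796, 0.2833, 0.1296]
eef_rot: [-180.0, -0.0, 7.0]
contact_force: [0.4, 1.0, 1.1]
gripper_width: 0.0869
gripper_force: 0.0
```

```bash
python3 plan.py 5:475.4,-306.3,140,-57.5
```

```text
t 10.75 [479.6 283.3 129.6] [-1.79994709e+02 -4.26966087e-02  6.95662473e+00] 0.0869239364681923 0.0 [0.4 1.  1.1] [ 51.  14. -22.   0. -54.  46.]
5:475.4,-306.3,140,-57.5 [-0.1008  0.7797 -0.0139] turn 0.1432
5:475.4,-306.3,140,-57.5 [ 0.0757  0.7825 -0.0139] turn 0.1432
5:475.4,-306.3,140,-57.5 [ 0.2484  0.7459 -0.0139] turn 0.1432
5:475.4,-306.3,140,-57.5 [ 0.4085  0.6717 -0.0139] turn 0.1432
5:475.4,-306.3,140,-57.5 [ 0.5481  0.5636 -0.0139] turn 0.1432
```

>>> send_rows(
  moves=[
    {"slide": [-0.02,0.12,0],"turn": 0.03,"gripper": 1},
    {"slide": [-0.04,0.28,0],"turn": 0.06,"gripper": 1},
    {"slide": [-0.06,0.45,0],"turn": 0.09,"gripper": 1},
    {"slide": [-0.08,0.62,0],"turn": 0.12,"gripper": 1},
    {"slide": [-0.1,0.78,-0.014],"turn": 0.143,"gripper": 1},
  ],
)

```text
time_s: 11.17
tcp_pos: [0.4782, 0.1641, 0.1294]
eef_rot: [-180.0, 0.0, -6.1]
contact_force: [-0.0, 0.5, 1.0]
gripper_width: 0.0874
gripper_force: 0.0
```

>>> send_rows(
  moves=[
    {"slide": [0.015,0.16,0],"turn": 0.03,"gripper": 1},
    {"slide": [0.03,0.31,0],"turn": 0.06,"gripper": 1},
    {"slide": [0.045,0.47,0],"turn": 0.09,"gripper": 1},
    {"slide": [0.06,0.63,0],"turn": 0.12,"gripper": 1},
    {"slide": [0.076,0.782,-0.014],"turn": 0.143,"gripper": 1},
  ],
)

```text
time_s: 11.58
tcp_pos: [0.4774, 0.0463, 0.1315]
eef_rot: [-180.0, 0.0, -18.9]
contact_force: [-0.4, 0.5, 0.4]
gripper_width: 0.0876
gripper_force: 0.0
```

>>> send_rows(
  moves=[
    {"slide": [0.05,0.15,0],"turn": 0.03,"gripper": 1},
    {"slide": [0.1,0.3,0],"turn": 0.06,"gripper": 1},
    {"slide": [0.15,0.45,0],"turn": 0.09,"gripper": 1},
    {"slide": [0.2,0.6,0],"turn": 0.12,"gripper": 1},
    {"slide": [0.248,0.746,-0.014],"turn": 0.143,"gripper": 1},
  ],
)

```text
time_s: 12.0
tcp_pos: [0.4766, -0.0716, 0.1337]
eef_rot: [-180.0, -0.0, -31.8]
contact_force: [0.7, 0.2, 0.1]
gripper_width: 0.0876
gripper_force: 0.0
```

>>> send_rows(
  moves=[
    {"slide": [0.08,0.13,0],"turn": 0.03,"gripper": 1},
    {"slide": [0.16,0.27,0],"turn": 0.06,"gripper": 1},
    {"slide": [0.24,0.4,0],"turn": 0.09,"gripper": 1},
    {"slide": [0.32,0.54,0],"turn": 0.12,"gripper": 1},
    {"slide": [0.408,0.672,-0.014],"turn": 0.143,"gripper": 1},
  ],
)

```text
time_s: 12.42
tcp_pos: [0.4756, -0.1894, 0.1357]
eef_rot: [-180.0, 0.0, -44.7]
contact_force: [0.1, -0.5, -1.0]
gripper_width: 0.0873
gripper_force: 0.0
```

```bash
python3 plan.py 1:475.4,-306.3,140,-57.5 1:475.4,-306.3,60,-57.5; python3 meas2.py | grep block; cat > meas3.py <<'E'
from h import *
t=cap('top');s=cap('side')
g=[mask(c,(3,150,40),(17,255,255),(.4795,.2833,.03),25,False) for c in (t,s)]
for a in([0],[1],[0,1]): print('gauge',a,fit([(t,s)[i] for i in a],[g[i] for i in a],[box(60,38,0,22),box(34,38,22,36)],(.4795,.2833,.003,7),len(a)==1))
E
python3 meas3.py
```

```text
t 12.4167 [ 475.6 -189.4  135.7] [-1.79994818e+02  7.78051324e-03 -4.46886097e+01] 0.08731642727872367 0.0 [ 0.1 -0.5 -1. ] [  0.  10. -27.  -0. -53.  45.]
1:475.4,-306.3,140,-57.5 [ 0.547   0.5549 -0.0284] turn 0.1423
1:475.4,-306.3,60,-57.5 [ 0.     -0.      0.5333] turn -0.0
block [0] ([477.0, -305.0, 32.0], np.float64(0.0)) [0]
block [1] ([474.2, -305.9, 31.9], np.float64(0.977)) [1002]
block [0, 1] ([475.0, -305.3, 32.0, 41.9], np.float64(0.489)) [0, 1002]
gauge [0] ([481.4, 281.2, 7.1], np.float64(0.888))
gauge [1] ([480.3, 284.1, 5.4], np.float64(0.893))
gauge [0, 1] ([481.1, 283.6, 7.7, 1.8], np.float64(0.889))Traceback (most recent call last):
  File "meas2.py", line 9, in <module>
    g=[mask(c,(3,150,40),(17,255,255),(.664,-.04,.03),22,False) for c in v]
       ~~~~^^^^^^^^^^^^^^^^^^^^^^^^^^^^^^^^^^^^^^^^^^^^^^^^^^^^
  File "h.py", line 31, in mask
    n,l,st,_=cv2.connectedComponentsWithStats(m); b=1+np.argmax(st[1:,4]); m=(l==b).astype(np.uint8)
                                                      ~~~~~~~~~^^^^^^^^^^
    return _wrapfunc(a, 'argmax', axis=axis, out=out, **kwds)
    return bound(*args, **kwds)
ValueError: attempt to get argmax of an empty sequence
```

>>> send_rows(
  moves=[
    {"slide": [0.11,0.11,0],"turn": 0.03,"gripper": 1},
    {"slide": [0.22,0.22,0],"turn": 0.06,"gripper": 1},
    {"slide": [0.33,0.33,0],"turn": 0.09,"gripper": 1},
    {"slide": [0.44,0.44,0],"turn": 0.12,"gripper": 1},
    {"slide": [0.547,0.555,0],"turn": 0.142,"gripper": 1},
  ],
)

```text
time_s: 13.03
tcp_pos: [0.4766, -0.3052, 0.1357]
eef_rot: [-180.0, -0.0, -57.3]
contact_force: [-0.5, 0.1, 0.2]
gripper_width: 0.0878
gripper_force: 0.0
```

>>> send_rows(
  moves=[
    {"slide": [0,0,0.1],"turn": 0,"gripper": 1},
    {"slide": [0,0,0.25],"turn": 0,"gripper": 1},
    {"slide": [0,0,0.4],"turn": 0,"gripper": 1},
    {"slide": [0,0,0.5],"turn": 0,"gripper": 1},
    {"slide": [0,0,0.5],"turn": 0,"gripper": 1},
  ],
)

```text
time_s: 13.45
tcp_pos: [0.4743, -0.3036, 0.0574]
eef_rot: [179.8, 0.3, -57.3]
contact_force: [0.3, -0.3, 0.6]
gripper_width: 0.0877
gripper_force: 0.0
```

```bash
python3 - <<'E'
from h import *
t=cap('top');s=cap('side')
m=np.hstack([cv2.resize(crop(c,(.475,-.305,.03),45,4),(392,392)) for c in(t,s)]); cv2.imwrite('pics/crop3.png',m)
E
python3 plan.py 1:475.4,-306.3,13.5,-57.5
```

```text
t 13.55 [ 476.4 -304.5   60.6] [ 1.79953441e+02  2.95428882e-02 -5.72344250e+01] 0.08772647319141777 0.0 [-0.2 -0.3  0.2] [-13.  20. -25.   0. -45.  46.]
1:475.4,-306.3,13.5,-57.5 [0.0062 0.0121 0.3138] turn 0.003
```

View pics/crop3.png

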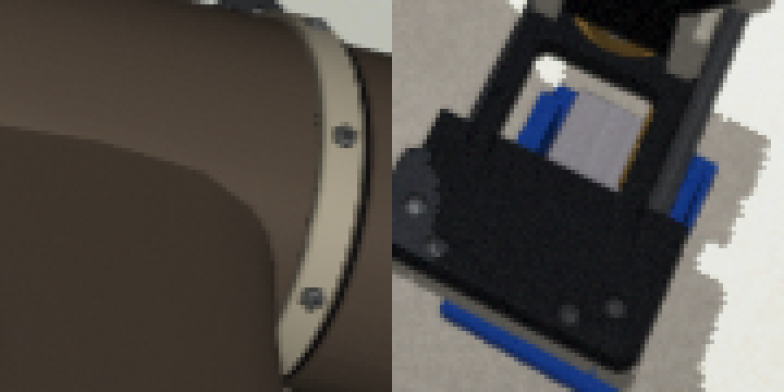

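Side crop: the gripper lines up with the block (600,135) and straddles its ends. Going down and gripping.

>>> send_rows(
  moves=[
    {"slide": [0.006,0.012,0.08],"turn": 0.003,"gripper": 1},
    {"slide": [0.006,0.012,0.17],"turn": 0.003,"gripper": 1},
    {"slide": [0.006,0.012,0.25],"turn": 0.003,"gripper": 1},
    {"slide": [0.006,0.012,0.31],"turn": 0.003,"gripper": 1},
    {"slide": [0.006,0.012,0.31],"turn": 0.003,"gripper": 1},
  ],
)

```text
time_s: 13.97
tcp_pos: [0.4751, -0.3065, 0.0135]
eef_rot: [180.0, 0.0, -57.6]
contact_force: [-0.3, -0.4, -0.0]
gripper_width: 0.0874
gripper_force: 0.0
```

>>> send_rows(
  moves=[
    {"slide": [0,0,0],"turn": 0,"gripper": 0.5},
    {"slide": [0,0,0],"turn": 0,"gripper": 0.5},
    {"slide": [0,0,0],"turn": 0,"gripper": 0.5},
    {"slide": [0,0,0],"turn": 0,"gripper": 0.5},
    {"slide": [0,0,0],"turn": 0,"gripper": 0.5},
  ],
  newtons=30,
)

```text
time_s: 14.38
tcp_pos: [0.4756, -0.307, 0.0144]
eef_rot: [-180.0, -0.0, -57.6]
contact_force: [-0.8, 1.5, 4.7]
gripper_width: 0.0603
gripper_force: 20.1
```

>>> send_rows(
  moves=[
    {"slide": [0,0,0],"turn": 0,"gripper": 0.5},
    {"slide": [0,0,0],"turn": 0,"gripper": 0.5},
    {"slide": [0,0,0],"turn": 0,"gripper": 0.5},
    {"slide": [0,0,0],"turn": 0,"gripper": 0.5},
    {"slide": [0,0,0],"turn": 0,"gripper": 0.5},
  ],
)

```text
time_s: 14.8
tcp_pos: [0.4755, -0.307, 0.0145]
eef_rot: [-180.0, -0.0, -57.6]
contact_force: [-0.5, 1.2, 5.8]
gripper_width: 0.0602
gripper_force: 29.9
```

>>> send_rows(
  moves=[
    {"slide": [0,0,-0.05],"turn": 0,"gripper": 0.5},
    {"slide": [0,0,-0.15],"turn": 0,"gripper": 0.5},
    {"slide": [0,0,-0.3],"turn": 0,"gripper": 0.5},
    {"slide": [0,0,-0.5],"turn": 0,"gripper": 0.5},
    {"slide": [0,0,-0.65],"turn": 0,"gripper": 0.5},
  ],
)

```text
time_s: 15.22
tcp_pos: [0.4751, -0.3069, 0.1132]
eef_rot: [180.0, -0.0, -57.6]
contact_force: [0.8, -0.2, -1.4]
gripper_width: 0.0601
gripper_force: 29.9
```

```bash
python3 plan.py 3:453.3,3.7,110,-88.6
```

```text
t 15.2167 [ 475.1 -306.9  113.2] [ 1.79990141e+02 -3.65215325e-03 -5.75813680e+01] 0.060108656949963986 29.928026497364044 [ 0.8 -0.2 -1.4] [-13.  16. -22.   0. -52.  45.]
3:453.3,3.7,110,-88.6 [-0.6087 -0.3292  0.0071] turn 0.1149
3:453.3,3.7,110,-88.6 [-0.6579 -0.2146  0.0071] turn 0.1149
3:453.3,3.7,110,-88.6 [-0.6858 -0.093   0.0071] turn 0.1149
```

>>> send_rows(
  moves=[
    {"slide": [-0.08,-0.05,0],"turn": 0.02,"gripper": 0.5},
    {"slide": [-0.2,-0.11,0],"turn": 0.04,"gripper": 0.5},
    {"slide": [-0.33,-0.18,0],"turn": 0.065,"gripper": 0.5},
    {"slide": [-0.47,-0.25,0],"turn": 0.09,"gripper": 0.5},
    {"slide": [-0.609,-0.329,0],"turn": 0.115,"gripper": 0.5},
  ],
)

```text
time_s: 15.63
tcp_pos: [0.4671, -0.2025, 0.1114]
eef_rot: [180.0, 0.0, -68.1]
contact_force: [1.2, 0.6, -2.4]
gripper_width: 0.0594
gripper_force: 29.9
```

>>> send_rows(
  moves=[
    {"slide": [-0.13,-0.04,0],"turn": 0.02,"gripper": 0.5},
    {"slide": [-0.26,-0.08,0],"turn": 0.04,"gripper": 0.5},
    {"slide": [-0.4,-0.13,0],"turn": 0.065,"gripper": 0.5},
    {"slide": [-0.53,-0.17,0],"turn": 0.09,"gripper": 0.5},
    {"slide": [-0.658,-0.215,0],"turn": 0.115,"gripper": 0.5},
  ],
)

```text
time_s: 16.05
tcp_pos: [0.4601, -0.0988, 0.1115]
eef_rot: [180.0, 0.0, -78.4]
contact_force: [0.6, 0.5, -2.1]
gripper_width: 0.0597
gripper_force: 29.9
```

>>> send_rows(
  moves=[
    {"slide": [-0.14,-0.02,0],"turn": 0.02,"gripper": 0.5},
    {"slide": [-0.29,-0.04,0],"turn": 0.04,"gripper": 0.5},
    {"slide": [-0.44,-0.06,0.1],"turn": 0.065,"gripper": 0.5},
    {"slide": [-0.58,-0.08,0.2],"turn": 0.09,"gripper": 0.5},
    {"slide": [-0.686,-0.093,0.3],"turn": 0.115,"gripper": 0.5},
  ],
)

```text
time_s: 16.47
tcp_pos: [0.4534, 0.0053, 0.0664]
eef_rot: [-179.9, 0.0, -88.7]
contact_force: [0.1, 0.3, -1.2]
gripper_width: 0.0597
gripper_force: 29.9
```

>>> send_rows(
  moves=[
    {"slide": [0,0,0.06],"turn": 0,"gripper": 0.5},
    {"slide": [0,0,0.15],"turn": 0,"gripper": 0.5},
    {"slide": [0,0,0.24],"turn": 0,"gripper": 0.5},
    {"slide": [0,0,0.3],"turn": 0,"gripper": 0.5},
    {"slide": [0,0,0.3],"turn": 0,"gripper": 0.5},
  ],
)

```text
time_s: 16.88
tcp_pos: [0.4523, 0.0031, 0.0199]
eef_rot: [179.8, -0.1, -88.7]
contact_force: [-0.7, -0.3, -2.0]
gripper_width: 0.0598
gripper_force: 29.9
```

```bash
python3 plan.py 1:453.3,3.7,9.5,-88.6
```

```text
t 16.8833 [452.3   3.1  19.9] [ 1.79821389e+02 -6.44306504e-02 -8.86517013e+01] 0.05983782435365115 29.92802381515503 [-0.7 -0.3 -2. ] [ 25.  14. -41.  -0. -34. -24.]
1:453.3,3.7,9.5,-88.6 [-0.0036 -0.0067  0.0693] turn -0.0006
```

>>> send_rows(
  moves=[
    {"slide": [0,0,0.02],"turn": 0,"gripper": 0.5},
    {"slide": [0,0,0.04],"turn": 0,"gripper": 0.5},
    {"slide": [0,0,0.06],"turn": 0,"gripper": 0.5},
    {"slide": [0,0,0.067],"turn": 0,"gripper": 0.5},
    {"slide": [0,0,0.067],"turn": 0,"gripper": 0.5},
  ],
)

```text
time_s: 17.3
tcp_pos: [0.4536, 0.0038, 0.0114]
eef_rot: [-180.0, 0.0, -88.6]
contact_force: [-0.6, 0.5, -1.8]
gripper_width: 0.06
gripper_force: 29.9
```

>>> send_rows(
  moves=[
    {"slide": [0,0,0.003],"turn": 0,"gripper": 0.5},
    {"slide": [0,0,0.006],"turn": 0,"gripper": 0.5},
    {"slide": [0,0,0.006],"turn": 0,"gripper": 0.5},
    {"slide": [0,0,0.006],"turn": 0,"gripper": 0.5},
    {"slide": [0,0,0.006],"turn": 0,"gripper": 0.5},
  ],
)

```text
time_s: 17.72
tcp_pos: [0.4536, 0.0039, 0.0105]
eef_rot: [-180.0, 0.0, -88.6]
contact_force: [0.2, 0.2, -1.8]
gripper_width: 0.0601
gripper_force: 29.9
```

>>> send_rows(
  moves=[
    {"slide": [0,0,0.003],"turn": 0,"gripper": 0.5},
    {"slide": [0,0,0.006],"turn": 0,"gripper": 0.5},
    {"slide": [0,0,0.008],"turn": 0,"gripper": 0.5},
    {"slide": [0,0,0.008],"turn": 0,"gripper": 0.5},
    {"slide": [0,0,0.008],"turn": 0,"gripper": 0.5},
  ],
)

```text
time_s: 18.13
tcp_pos: [0.4536, 0.0039, 0.0094]
eef_rot: [-180.0, 0.0, -88.6]
contact_force: [-2.0, -0.1, 5.0]
gripper_width: 0.0599
gripper_force: 29.9
```

>>> send_rows(
  moves=[
    {"slide": [0,0,0],"turn": 0,"gripper": 0.8},
    {"slide": [0,0,0],"turn": 0,"gripper": 0.9},
    {"slide": [0,0,0],"turn": 0,"gripper": 1},
    {"slide": [0,0,0],"turn": 0,"gripper": 1},
    {"slide": [0,0,0],"turn": 0,"gripper": 1},
  ],
)

```text
time_s: 18.55
tcp_pos: [0.4536, 0.0039, 0.0092]
eef_rot: [180.0, -0.0, -88.6]
contact_force: [0.1, -0.9, 0.9]
gripper_width: 0.0857
gripper_force: 0.0
```

>>> send_rows(
  moves=[
    {"slide": [0,0,-0.05],"turn": 0,"gripper": 1},
    {"slide": [0,0,-0.15],"turn": 0,"gripper": 1},
    {"slide": [0,0,-0.3],"turn": 0,"gripper": 1},
    {"slide": [0,0,-0.5],"turn": 0,"gripper": 1},
    {"slide": [0,0,-0.55],"turn": 0,"gripper": 1},
  ],
)

```text
time_s: 18.97
tcp_pos: [0.4556, 0.0044, 0.0959]
eef_rot: [-179.7, 0.1, -88.6]
contact_force: [1.0, 0.2, -0.3]
gripper_width: 0.0875
gripper_force: 0.0
```

>>> send_rows(
  moves=[
    {"slide": [0,0,0],"turn": -0.06,"gripper": 1},
    {"slide": [0,0,0],"turn": -0.13,"gripper": 1},
    {"slide": [0,0,0],"turn": -0.2,"gripper": 1},
    {"slide": [0,0,0],"turn": -0.27,"gripper": 1},
    {"slide": [0,0,0],"turn": -0.34,"gripper": 1},
  ],
)

```text
time_s: 19.38
tcp_pos: [0.4536, 0.0038, 0.0922]
eef_rot: [-180.0, -0.0, -57.7]
contact_force: [0.3, -0.2, 0.4]
gripper_width: 0.0875
gripper_force: 0.0
```

>>> send_rows(
  moves=[
    {"slide": [0,0,0],"turn": -0.06,"gripper": 1},
    {"slide": [0,0,0],"turn": -0.13,"gripper": 1},
    {"slide": [0,0,0],"turn": -0.2,"gripper": 1},
    {"slide": [0,0,0],"turn": -0.27,"gripper": 1},
    {"slide": [0,0,0],"turn": -0.34,"gripper": 1},
  ],
)

```text
time_s: 19.8
tcp_pos: [0.4536, 0.0039, 0.0921]
eef_rot: [-180.0, -0.0, -27.1]
contact_force: [-0.1, 0.3, 0.6]
gripper_width: 0.0874
gripper_force: 0.0
```

>>> send_rows(
  moves=[
    {"slide": [0,0,0],"turn": -0.06,"gripper": 1},
    {"slide": [0,0,0],"turn": -0.13,"gripper": 1},
    {"slide": [0,0,0],"turn": -0.2,"gripper": 1},
    {"slide": [0,0,0],"turn": -0.27,"gripper": 1},
    {"slide": [0,0,0],"turn": -0.32,"gripper": 1},
  ],
)

```text
time_s: 20.22
tcp_pos: [0.4535, 0.0039, 0.0921]
eef_rot: [-180.0, -0.0, 1.7]
contact_force: [0.8, -0.7, 0.3]
gripper_width: 0.088
gripper_force: 0.0
```

```bash
cat > meas4.py <<'E'
from h import *
s=cap('side',"side4.png")
M=mask(s,(110,0,140),(179,60,255),(.4536,.0038,.039),30)
print(fit([s],[M],[box(60,38,0,0)],(.4536,.0038,.039,1.4)))
E
python3 meas4.py
python3 plan.py 1:453.5,3.9,60,1.4 1:453.5,3.9,10,1.4
```

```text
([462.8, 3.2, 1.5], np.float64(0.033))
t 20.2667 [453.5   3.9  92.1] [-1.79992563e+02 -1.79806436e-02  1.92710172e+00] 0.08753364788797546 0.0 [ 0.1 -0.1 -0.2] [ 26.   8. -37.   0. -45.  66.]
1:453.5,3.9,60,1.4 [-2.00e-04 -3.00e-04  2.14e-01] turn 0.0059
1:453.5,3.9,10,1.4 [0.     0.     0.3333] turn -0.0
```

>>> send_rows(
  moves=[
    {"slide": [0,0,0.1],"turn": 0.004,"gripper": 1},
    {"slide": [0,0,0.25],"turn": 0.005,"gripper": 1},
    {"slide": [0,0,0.4],"turn": 0.005,"gripper": 1},
    {"slide": [0,0,0.5],"turn": 0.005,"gripper": 1},
    {"slide": [0,0,0.545],"turn": 0.005,"gripper": 1},
  ],
)

```text
time_s: 20.68
tcp_pos: [0.4524, 0.0034, 0.0084]
eef_rot: [179.9, 0.1, 0.8]
contact_force: [0.1, 0.2, 0.2]
gripper_width: 0.0876
gripper_force: 0.0
```

>>> send_rows(
  moves=[
    {"slide": [0,0,0],"turn": 0,"gripper": 0.6},
    {"slide": [0,0,0],"turn": 0,"gripper": 0.5},
    {"slide": [0,0,0],"turn": 0,"gripper": 0.4},
    {"slide": [0,0,0],"turn": 0,"gripper": 0.3},
    {"slide": [0,0,0],"turn": 0,"gripper": 0.25},
  ],
)

```text
time_s: 21.1
tcp_pos: [0.4542, 0.0041, 0.0108]
eef_rot: [-180.0, -0.1, 0.9]
contact_force: [-0.1, -0.5, -0.4]
gripper_width: 0.0599
gripper_force: 0.0
```

>>> send_rows(
  moves=[
    {"slide": [0,0,0],"turn": 0,"gripper": 0.2},
    {"slide": [0,0,0],"turn": 0,"gripper": 0.2},
    {"slide": [0,0,0],"turn": 0,"gripper": 0.2},
    {"slide": [0,0,0],"turn": 0,"gripper": 0.2},
    {"slide": [0,0,0],"turn": 0,"gripper": 0.2},
  ],
)

```text
time_s: 21.52
tcp_pos: [0.4537, 0.004, 0.0102]
eef_rot: [-180.0, -0.0, 0.9]
contact_force: [-0.7, 2.1, 4.4]
gripper_width: 0.0377
gripper_force: 30.0
```

>>> send_rows(
  moves=[
    {"slide": [0,0,0],"turn": 0,"gripper": 0.2},
    {"slide": [0,0,0],"turn": 0,"gripper": 0.2},
    {"slide": [0,0,0],"turn": 0,"gripper": 0.2},
    {"slide": [0,0,0],"turn": 0,"gripper": 0.2},
    {"slide": [0,0,0],"turn": 0,"gripper": 0.2},
  ],
)

```text
time_s: 21.93
tcp_pos: [0.4538, 0.004, 0.0102]
eef_rot: [-180.0, -0.0, 0.9]
contact_force: [-2.1, 1.0, 5.1]
gripper_width: 0.0376
gripper_force: 30.0
```

```bash
python3 plan.py; python3 meas2.py | grep fixture
```

```text
t 21.9333 [453.8   4.   10.2] [-1.79992758e+02 -2.16005503e-02  9.16854387e-01] 0.03757502317883569 30.000944137573242 [-2.1  1.   5.1] [ 26.  16. -42.   0. -33.  65.]
fixture [0] ([666.3, 14.7, 1.3], np.float64(0.995)) [5772]
fixture [1] ([664.7, 17.0, 1.2], np.float64(0.917)) [4348]
fixture [0, 1] ([665.7, 14.9, 1.2], np.float64(0.948)) [5772, 4348]Traceback (most recent call last):
  File "meas2.py", line 9, in <module>
    g=[mask(c,(3,150,40),(17,255,255),(.664,-.04,.03),22,False) for c in v]
       ~~~~^^^^^^^^^^^^^^^^^^^^^^^^^^^^^^^^^^^^^^^^^^^^^^^^^^^^
  File "h.py", line 31, in mask
    n,l,st,_=cv2.connectedComponentsWithStats(m); b=1+np.argmax(st[1:,4]); m=(l==b).astype(np.uint8)
                                                      ~~~~~~~~~^^^^^^^^^^
    return _wrapfunc(a, 'argmax', axis=axis, out=out, **kwds)
    return bound(*args, **kwds)
ValueError: attempt to get argmax of an empty sequence
```

```bash
python3 - <<'E'
from h import *
out=[]
for n in('top','side'):
    c=cap(n); k=6; h=32; p=np.array([.66665,-.0395,0.012,1.3]); u,v=np.round(proj(c,p[:3])[0]).astype(int)
    im=crop(c,p[:3],h,k)
    for L,col in((box(62,46,0,0)[::2],(0,0,255)),(np.array([[a*33.5,b*22,z] for a in(-1,1) for b,z in((-1,0),(1,0),(1,32),(-1,32))])/1e3,(0,255,0))):
        q=((proj(c,world(L,p))-[u-h,v-h]+.5)*k).astype(int)
        if len(q)==4: q=q[[0,1,3,2]]
        for i in range(0,len(q),4): cv2.polylines(im,[q[i:i+4]],True,col,1)
    out.append(im)
cv2.imwrite('pics/nest.png',np.hstack(out))
E
```

```text
(no output)
```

View pics/nest.png

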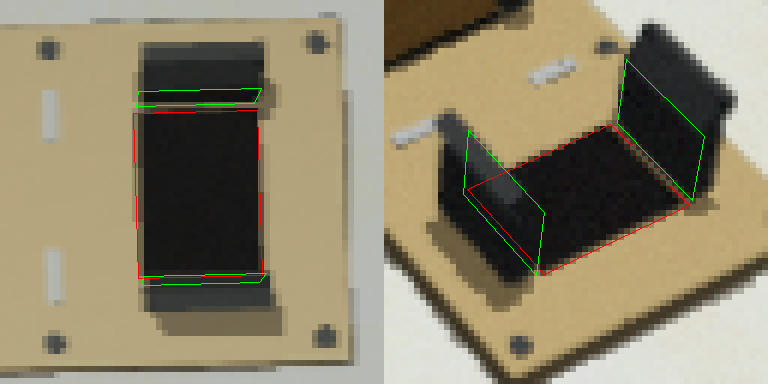

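Overlay: the predicted pad and stop faces lie on the real ones within about 1 mm in both views, so I'll carry on. Lift, then carry to the nest.

>>> send_rows(
  moves=[
    {"slide": [0,0,-0.04],"turn": 0,"gripper": 0.2},
    {"slide": [0,0,-0.15],"turn": 0,"gripper": 0.2},
    {"slide": [0,0,-0.35],"turn": 0,"gripper": 0.2},
    {"slide": [0,0,-0.58],"turn": 0,"gripper": 0.2},
    {"slide": [0,0,-0.75],"turn": 0,"gripper": 0.2},
  ],
)

```text
time_s: 22.55
tcp_pos: [0.4535, 0.0037, 0.1247]
eef_rot: [180.0, -0.0, 0.9]
contact_force: [0.5, -0.2, -1.0]
gripper_width: 0.0381
gripper_force: 30.0
```

```bash
python3 plan.py 2:666.6,-39.9,122,1.3
```

```text
t 22.55 [453.5   3.7 124.7] [ 1.79990022e+02 -1.83652568e-02  9.22174398e-01] 0.03811504319616333 29.99976933002472 [ 0.5 -0.2 -1. ] [ 25.   5. -34.   0. -50.  65.]
2:666.6,-39.9,122,1.3 [0.708  0.1566 0.009 ] turn -0.0021
2:666.6,-39.9,122,1.3 [0.7075 0.159  0.009 ] turn -0.0021
```

>>> send_rows(
  moves=[
    {"slide": [0.1,0.02,0],"turn": 0,"gripper": 0.2},
    {"slide": [0.25,0.05,0],"turn": 0,"gripper": 0.2},
    {"slide": [0.4,0.09,0],"turn": 0,"gripper": 0.2},
    {"slide": [0.56,0.12,0],"turn": -0.001,"gripper": 0.2},
    {"slide": [0.708,0.157,0],"turn": -0.002,"gripper": 0.2},
  ],
)

```text
time_s: 22.97
tcp_pos: [0.5609, -0.0183, 0.1225]
eef_rot: [-180.0, 0.0, 1.1]
contact_force: [0.1, 0.5, -1.0]
gripper_width: 0.0381
gripper_force: 30.0
```

>>> send_rows(
  moves=[
    {"slide": [0.16,0.04,0],"turn": 0,"gripper": 0.2},
    {"slide": [0.34,0.08,0],"turn": 0,"gripper": 0.2},
    {"slide": [0.52,0.12,0],"turn": 0,"gripper": 0.2},
    {"slide": [0.65,0.15,0],"turn": -0.001,"gripper": 0.2},
    {"slide": [0.708,0.159,0],"turn": -0.002,"gripper": 0.2},
  ],
)

```text
time_s: 23.38
tcp_pos: [0.6684, -0.0407, 0.1215]
eef_rot: [180.0, 0.1, 1.2]
contact_force: [0.5, -0.0, -1.8]
gripper_width: 0.038
gripper_force: 30.0
```

>>> send_rows(
  moves=[
    {"slide": [0,0,0.06],"turn": 0,"gripper": 0.2},
    {"slide": [0,0,0.14],"turn": 0,"gripper": 0.2},
    {"slide": [0,0,0.22],"turn": 0,"gripper": 0.2},
    {"slide": [0,0,0.28],"turn": 0,"gripper": 0.2},
    {"slide": [0,0,0.28],"turn": 0,"gripper": 0.2},
  ],
)

```text
time_s: 23.8
tcp_pos: [0.6641, -0.0398, 0.0774]
eef_rot: [180.0, 0.3, 1.3]
contact_force: [0.4, 0.1, -2.0]
gripper_width: 0.0376
gripper_force: 30.0
```

```bash
python3 - <<'E'
from h import *
c=cap('side'); c=cap('side')
cv2.imwrite('pics/ins.png',crop(c,(.666,-.04,.05),45,8))
M=mask(c,(110,0,140),(179,60,255),(.6665,-.04,.1),30)
p=get_state()['tcp_pos']; print(p, fit([c],[M],[box(60,38,0,0)],(p[0],p[1],p[2]-.0072+.036,1.3)))
E
python3 plan.py 1:666.6,-39.9,70,1.3
```

```text
[ 0.66599044 -0.0397172   0.0799941 ] ([666.0, -39.7, 1.3], np.float64(0.0))
t 23.9 [666.  -39.7  80. ] [1.79980537e+02 7.09005306e-02 1.29731681e+00] 0.037870533177457366 29.999783635139465 [ 0.5 -0.4 -1.8] [ 13.  27. -10.   0. -53.  78.]
1:666.6,-39.9,70,1.3 [0.004  0.0013 0.0666] turn -0.0
```

View pics/ins.png

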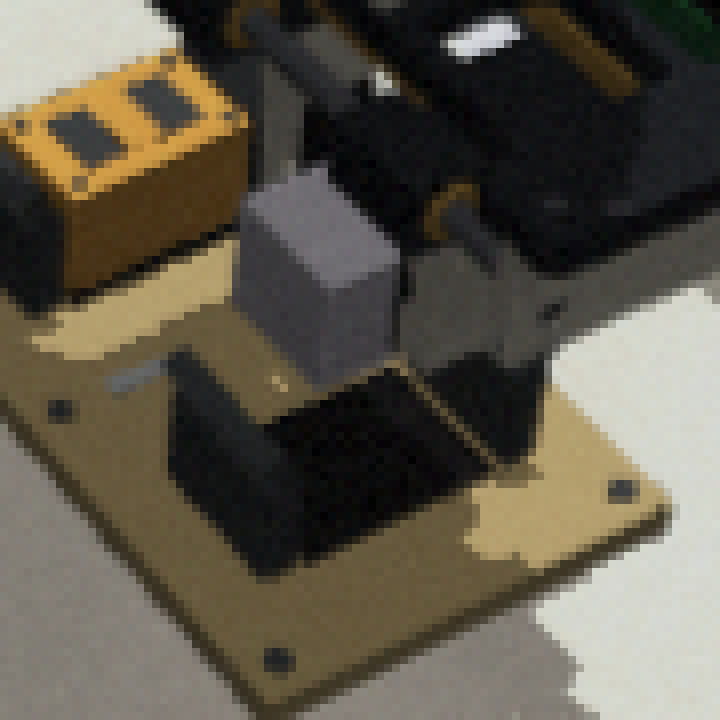

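The crop shows the block held level above the nest, with its lower near corner at about (322,388). I'll check that corner against the prediction.

```bash
python3 - <<'E'
from h import *
c=cap('side'); u,v=np.round(proj(c,(.666,-.04,.05))[0]).astype(int)
for L in ([-30,-19,0],[-30,19,0],[-30,-19,36],[-30,19,36],[-31,-23,-60.8]):
    print(L,(proj(c,world(np.array([L])/1e3,(.666,-.0397,.0728,1.3)))-[u-45,v-45]+.5)*8)
    print((proj(c,world(np.array([L])/1e3,(.666+.002,-.0397,.0728,1.3)))-[u-45,v-45]+.5)*8)
E
```

```text
[-30, -19, 0] [[322.50371622 390.51798025]]
[[329.32249279 387.57141675]]
[-30, 19, 0] [[233.03674862 296.31965955]]
[[239.75016984 293.53471463]]
[-30, -19, 36] [[335.66550926 283.68375264]]
[[342.69887673 280.73830633]]
[-30, 19, 36] [[242.93676505 189.40773122]]
[[249.85834995 186.62916885]]
[-31, -23, -60.8] [[308.04870929 567.81042391]]
[[314.54901853 564.8553363 ]]
```

>>> send_rows(
  moves=[
    {"slide": [0,0,0.05],"turn": 0,"gripper": 0.2},
    {"slide": [0,0,0.11],"turn": 0,"gripper": 0.2},
    {"slide": [0,0,0.16],"turn": 0,"gripper": 0.2},
    {"slide": [0,0,0.2],"turn": 0,"gripper": 0.2},
    {"slide": [0,0,0.22],"turn": 0,"gripper": 0.2},
  ],
)

```text
time_s: 24.37
tcp_pos: [0.666, -0.0399, 0.0459]
eef_rot: [180.0, 0.1, 1.3]
contact_force: [-0.7, 0.2, -1.7]
gripper_width: 0.038
gripper_force: 30.0
```

>>> send_rows(
  moves=[
    {"slide": [0,0,0.03],"turn": 0,"gripper": 0.2},
    {"slide": [0,0,0.07],"turn": 0,"gripper": 0.2},
    {"slide": [0,0,0.11],"turn": 0,"gripper": 0.2},
    {"slide": [0,0,0.15],"turn": 0,"gripper": 0.2},
    {"slide": [0,0,0.15],"turn": 0,"gripper": 0.2},
  ],
)

```text
time_s: 24.78
tcp_pos: [0.6658, -0.04, 0.0233]
eef_rot: [180.0, 0.1, 1.3]
contact_force: [-0.1, -0.6, -1.8]
gripper_width: 0.0378
gripper_force: 30.0
```

```bash
python3 plan.py 1:666.3,-39.9,19.2,1.3
```

```text
t 24.7833 [665.8 -40.   23.3] [1.79990884e+02 1.26511003e-01 1.25071529e+00] 0.03779621250986435 29.999658465385437 [-0.1 -0.6 -1.8] [ 13.  30. -13.  -0. -47.  78.]
1:666.3,-39.9,19.2,1.3 [ 0.0034 -0.0003  0.0274] turn -0.0005
```

>>> send_rows(
  moves=[
    {"slide": [0,0,0.007],"turn": 0,"gripper": 0.2},
    {"slide": [0,0,0.014],"turn": 0,"gripper": 0.2},
    {"slide": [0,0,0.02],"turn": 0,"gripper": 0.2},
    {"slide": [0,0,0.025],"turn": 0,"gripper": 0.2},
    {"slide": [0,0,0.025],"turn": 0,"gripper": 0.2},
  ],
)

```text
time_s: 25.2
tcp_pos: [0.6668, -0.0398, 0.0213]
eef_rot: [-180.0, -0.0, 1.3]
contact_force: [-0.4, 0.3, -2.1]
gripper_width: 0.0379
gripper_force: 30.0
```

>>> send_rows(
  moves=[
    {"slide": [0,0,0.003],"turn": 0,"gripper": 0.2},
    {"slide": [0,0,0.005],"turn": 0,"gripper": 0.2},
    {"slide": [0,0,0.005],"turn": 0,"gripper": 0.2},
    {"slide": [0,0,0.005],"turn": 0,"gripper": 0.2},
    {"slide": [0,0,0.005],"turn": 0,"gripper": 0.2},
  ],
)

```text
time_s: 25.62
tcp_pos: [0.6668, -0.0398, 0.0205]
eef_rot: [-180.0, -0.0, 1.3]
contact_force: [0.5, 0.2, -0.9]
gripper_width: 0.0375
gripper_force: 30.0
```

>>> send_rows(
  moves=[
    {"slide": [0,0,0.003],"turn": 0,"gripper": 0.2},
    {"slide": [0,0,0.006],"turn": 0,"gripper": 0.2},
    {"slide": [0,0,0.006],"turn": 0,"gripper": 0.2},
    {"slide": [0,0,0.006],"turn": 0,"gripper": 0.2},
    {"slide": [0,0,0.006],"turn": 0,"gripper": 0.2},
  ],
)

```text
time_s: 26.03
tcp_pos: [0.6668, -0.0398, 0.0196]
eef_rot: [-180.0, -0.0, 1.3]
contact_force: [-0.2, -0.5, -1.3]
gripper_width: 0.0379
gripper_force: 30.0
```

>>> send_rows(
  moves=[
    {"slide": [0,0,0],"turn": 0,"gripper": 0.2},
    {"slide": [0,0,0.001],"turn": 0,"gripper": 0.2},
    {"slide": [0,0,0.002],"turn": 0,"gripper": 0.2},
    {"slide": [0,0,0.003],"turn": 0,"gripper": 0.2},
    {"slide": [0,0,0.003],"turn": 0,"gripper": 0.2},
  ],
)

```text
time_s: 26.45
tcp_pos: [0.6668, -0.0398, 0.0193]
eef_rot: [180.0, -0.0, 1.3]
contact_force: [-0.4, -0.6, 0.6]
gripper_width: 0.0378
gripper_force: 30.0
```

>>> send_rows(
  moves=[
    {"slide": [0,0,0],"turn": 0,"gripper": 0.2},
    {"slide": [0,0,0.001],"turn": 0,"gripper": 0.2},
    {"slide": [0,0,0.002],"turn": 0,"gripper": 0.2},
    {"slide": [0,0,0.003],"turn": 0,"gripper": 0.2},
    {"slide": [0,0,0.003],"turn": 0,"gripper": 0.2},
  ],
)

```text
time_s: 26.87
tcp_pos: [0.6668, -0.0398, 0.0193]
eef_rot: [180.0, -0.0, 1.3]
contact_force: [-3.0, 0.6, 5.9]
gripper_width: 0.038
gripper_force: 30.0
```

```bash
python3 - <<'E'
from h import *
c=cap('side')
cv2.imwrite('pics/ins2.png',crop(c,(.666,-.04,.03),35,10))
E
```

```text
(no output)
```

View pics/ins2.png

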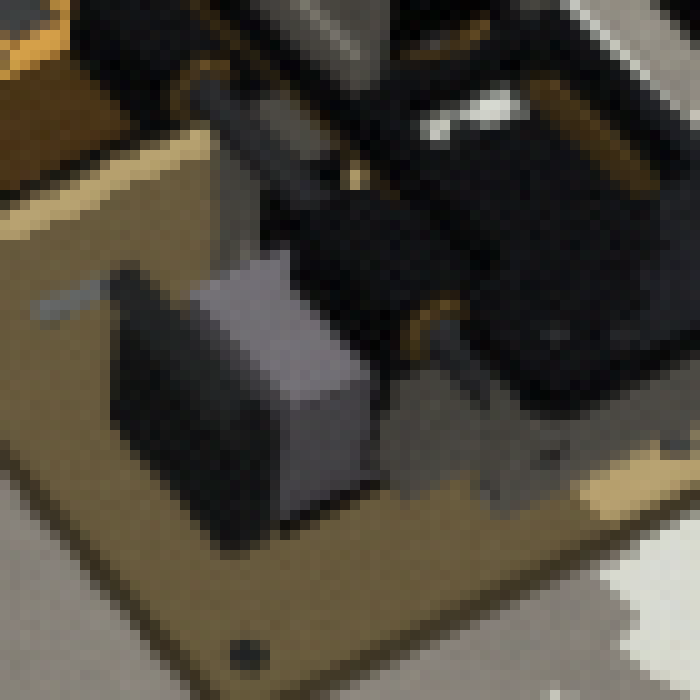

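The crop shows the block seated between the stops and touching the floor at (280,520). Release, lift and back off.

>>> send_rows(
  moves=[
    {"slide": [0,0,0],"turn": 0,"gripper": 0.5},
    {"slide": [0,0,0],"turn": 0,"gripper": 0.6},
    {"slide": [0,0,0],"turn": 0,"gripper": 0.7},
    {"slide": [0,0,0],"turn": 0,"gripper": 0.8},
    {"slide": [0,0,0],"turn": 0,"gripper": 0.8},
  ],
)

```text
time_s: 27.33
tcp_pos: [0.6668, -0.0398, 0.0185]
eef_rot: [180.0, 0.0, 1.3]
contact_force: [0.2, 0.7, -0.2]
gripper_width: 0.065
gripper_force: 0.0
```

>>> send_rows(
  moves=[
    {"slide": [0,0,-0.05],"turn": 0,"gripper": 0.9},
    {"slide": [0,0,-0.15],"turn": 0,"gripper": 0.9},
    {"slide": [0,0,-0.35],"turn": 0,"gripper": 0.9},
    {"slide": [0,0,-0.6],"turn": 0,"gripper": 0.9},
    {"slide": [0,0,-0.8],"turn": 0,"gripper": 0.9},
  ],
)

```text
time_s: 27.75
tcp_pos: [0.6671, -0.04, 0.1414]
eef_rot: [180.0, -0.1, 1.3]
contact_force: [2.2, -0.1, 0.2]
gripper_width: 0.0788
gripper_force: 0.0
```

>>> send_rows(
  moves=[
    {"slide": [-0.15,0,-0.02],"turn": 0,"gripper": 0.9},
    {"slide": [-0.35,0,-0.04],"turn": 0,"gripper": 0.9},
    {"slide": [-0.55,0,-0.06],"turn": 0,"gripper": 0.9},
    {"slide": [-0.75,0,-0.08],"turn": 0,"gripper": 0.9},
    {"slide": [-0.95,0,-0.1],"turn": 0,"gripper": 0.9},
  ],
)

```text
time_s: 28.17
tcp_pos: [0.5229, -0.0432, 0.1542]
eef_rot: [-180.0, -0.0, 1.3]
contact_force: [0.8, -0.3, 0.8]
gripper_width: 0.0786
gripper_force: 0.0
```

>>> send_rows(
  moves=[
    {"slide": [-0.15,0,0],"turn": 0,"gripper": 0.9},
    {"slide": [-0.3,0,0],"turn": 0,"gripper": 0.9},
    {"slide": [-0.4,0,0],"turn": 0,"gripper": 0.9},
    {"slide": [-0.5,0,0],"turn": 0,"gripper": 0.9},
    {"slide": [-0.5,0,0],"turn": 0,"gripper": 0.9},
  ],
)

```text
time_s: 28.58
tcp_pos: [0.4469, -0.0449, 0.1544]
eef_rot: [-180.0, -0.0, 1.3]
contact_force: [-0.8, 0.6, -0.3]
gripper_width: 0.0789
gripper_force: 0.0
```

```bash
python3 - <<'E'
from h import *
t=cap('top');s=cap('side'); v=(t,s)
for i,c in enumerate(v):
    M=mask(c,(110,0,110),(179,60,255),(.6668,-.0398,.048),22)
    print(i,M.sum()/16,fit([c],[M],[box(60,38,0,0)],(.6668,-.0398,.048,1.3)))
m=np.hstack([cv2.resize(crop(c,(.665,.01,.03),55,4),(396,396)) for c in v]); cv2.imwrite('pics/fin.png',m)
E
python3 plan.py; python3 meas3.py
```

```text
0 0.75 ([673.7, -41.9, -0.2], np.float64(0.002))
1 406.625 ([665.3, -40.9, 1.6], np.float64(0.983))
t 28.6833 [449.5 -44.6 154.6] [-1.79976271e+02 -1.06559003e-01  1.29973198e+00] 0.07885226144930739 0.0 [ 0.4 -0.5  1.1] [ 19.   3. -32.   0. -55.  72.]
gauge [0] ([481.3, 281.2, 7.1], np.float64(0.889))
gauge [1] ([479.7, 282.8, 7.9], np.float64(0.37))
gauge [0, 1] ([480.9, 284.0, 6.7, 0.1], np.float64(0.63))
```

View pics/fin.png

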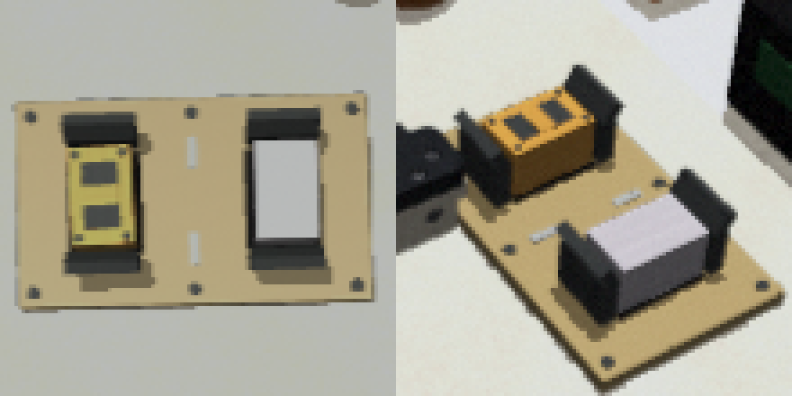

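The top and side crops show the block flat between the end stops, the brass part untouched, and the gauge unmoved on the mat. Handing in.

```bash
python3 -c "
from plant import order; print(order.close_job())"
```

```text
the job is handed in; nothing more can be done
None
```

The gauge stands upright on the green mat, the silver block sits flat between the end stops of the right nest, the finished brass part was left in place, and the job was handed in at about 29 s; no verdict came back.

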